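Snap the turned cap onto the engraved gourd and keep pressing

ROBOT

A 6-joint arm with a two-finger parallel gripper is mounted at the origin on the work surface. World frame = base frame: x ahead of the robot, y to its left, z up, the work surface at z = 0. Lengths are in m, angles in rad, forces in N, time in s.
With the tool pointing down it reaches from about 0.225 to 0.875 m from the base axis. Payload 3.4 kg.
Tool frame: the origin (TCP) lies at the very end of the fingers, on their centre line; the grasp point (between the pads) lies 19 mm behind it; z points along the fingers, y is the line along which they close (so a half turn about z gives the same grasp; the last joint's range is limited). The gripper opens to 85 mm and grips with 20 to 120 N. Pads are 22 mm wide; open, the fingers measure 114 mm over their backs; the gripper's body (76 mm by 85 mm) begins 54 mm behind the grasp point. The pads swing forward as they close: fully open they stand 13 mm farther back than shut.
Start: joints at [-1.406, 0.276, 1.505, -0, 1.361, -0.121], TCP at [0.162, -0.552, 0.231] pointing down, gripper open.
Joint ranges: [-2.89, 2.89], [-0.75, 2.08], [0.22, 2.7], [-1.18, 4.32], [0.11, 2.71], [-2.7, 2.7]. Speed limits (rad/s): [2.57, 2.57, 3.14, 3.14, 3.14, 3.14].

INTERFACE

Orientations are given as a unit quaternion [w, x, y, z].
In Python, from rig import readout, vision, manip gives the robot as it stands.
- The arm moves only by the shell command python3 -m handwheel 'ROWS' [FORCE]. ROWS is JSON, a list of rows, each a list of 3 entries, a list of its own where there are three numbers: the shift along the tool's x, y, z in mm, then the turn, a rotation vector about the tool's x, y, z in units of 6 degrees (1.0 is 6 degrees), then the closure, from -1 (fully open) to 1 (shut), so that 0 is half open. A call has 1 to 20 rows; each row shifts and turns the commanded pose from where the row before left it, along the tool's axes as they then stand; what a row does not reach is not made up. A row lasts 1/8 s, in which the tool goes at most 62.5 mm and 10.7 degrees, less where a joint would pass 70% of its speed; a pose out of reach is approached as far as the arm can. A call is refused whole if a number of a shift passes 62.5 or a number of a turn 1, either way. A call with a gripper value outside its range is refused whole. The fingers move at their own pace and stop on an object; FORCE is the grip in N (left out, the last holds). Time passes only in rows, so rows that do not move let the fingers close. It gives the time, the measured TCP pose, the force, the opening and the grip force at its end, in the units of the state.
- readout.get_state(): the state, without advancing time (a new reading comes with each control period).
- vision.get_image(name): name is "side" or "top"; returns the picture (420x560x3 uint8, blue, green, red); there is no depth.
- vision.camera_params(name): a dict with "intrinsics" (3x3 intrinsics, pixels), "rvec" (rotation vector, rad) and "tvec" (3), from world to camera coordinates, as OpenCV has them. Camera axes: x right, y down, z forward; pixel columns grow to the right and rows downward; lengths in m; the calibration is good to about 2 mm. A picture is of the moment at which its call begins. camera_params takes no time and is no camera call.
- manip.sign_off(): hands the job in; it is judged then, once.
The state is a dict: "clock": time; "qpos": joint angles; "qd": joint speeds; "effort": joint torques, N m; "position": TCP position; "ee_rot": TCP orientation; "contact_force": force on the tool from outside, world axes, zero at the start; "moment": the same for the moment, N m; "width": finger opening in m; "gripper_force": force on a finger pad.
Only numpy, scipy, OpenCV 4.12 (cv2) and the standard library are available. Lean on these libraries where they do the work, as an engineer would, in place of code of your own. Each camera call takes 0.05 s, during which the arm holds its last target. There are 200 camera calls.

TASK

Take the larger of the two turned wooden caps off the grey felt mat and set it, rim down, over the bare brass stud on top of the gourd that has no cap yet. Press it straight down until it clicks over the stud and sits flush on the brass collar, then keep pushing it down firmly, with about 10 N, but never with more than 60 N, as the shell would crack. Finish while still pressing, without letting go, and leave everything else where it is.

Things in the scene. Friction and masses are not known exactly. Their poses are not given: they have to be found in the camera images.
- cap_center (a point): the larger cap: turned brown wood, 44 mm across, 40 mm high, 40 to 85 g; straight-sided for its lower 26 mm (grip it there), domed above. It stands rim down, dome up, on a grey felt mat 4 mm thick on the work surface. This point is on its axis half-way up, 20 mm above the rim; z points out of the dome
- cap_rim (a point): the centre of the larger cap's open rim (its lower face), 20 mm below cap_center; same axes. From here a blind bore goes 22 mm up: 22 mm across at the rim, where an inward lip 4 mm thick stands, and 29 mm across above the lip
- stud_seat (a point): the centre of the top face of the rigid brass collar (40 mm across) on the uncapped gourd, 171 mm above the work surface, z up. On it stands the brass stud, 18 mm high, 19 mm across, tapering to 12 mm over its top 7 mm; four sprung steel balls stand out of it to 25.6 mm across, centred 9 mm above this point
- cap: the same larger cap; origin at the centre of its rim, z out of its dome. Set over the stud it first rests on the balls, rim about 13 mm above the collar; pushing takes 10 to 15 N until the rim is about 9 mm above, then the resistance drops and the cap snaps down until the rim meets the collar
- gourd: the uncapped gourd, yellow-orange, double-bulbed, 102 mm across at its lower and 62 mm at its upper bulb, fixed on a wooden foot; below its collar the neck is about 31 mm across for 10 mm; origin at the centre of the foot on the work surface, z up
- finished_top (a point): the top of the cap of the other gourd, which is of the same size, fixed, and already capped (211 mm high); leave it alone
- small_cap_center (a point): the smaller cap, same shape and wood, 30 mm across and 28 mm high, standing on the same mat; point on its axis half-way up; does not belong here, leave it
- mini_gourd0_center (a point): a loose miniature gourd, 44 mm across, 62 mm high plus a stem, standing between the two gourds; point half-way up; leave it
- mini_gourd1_center (a point): another such loose miniature gourd to the left of the mat; leave it
- bracelet: a loose bead bracelet, 65 mm across, 11 mm high, lying right of the mat; origin at its centre on the work surface; leave it
- collar: the brass collar that the cap must bear on: a disc 40 mm across and 6 mm thick, fixed on the uncapped gourd; origin at the centre of its underside, 6 mm below stud_seat, z up
Mind the look-alikes: they are no part of the job. What is shaped like the cap but orange or white is not meant.

How it is judged:
By the outcome, as a careful person would: the job done as asked, in the order asked, and still so for the second after the job is handed in, while the arm keeps its last pose, push and grip.
It also fails if it takes over 67 s, if anything falls off the work surface, if the arm or the gripper's body presses on something with over 40 N, if the wrist force passes 120 N, or if a joint passes its speed limit or range.

## Working session

There is one attempt and no reset: what is moved stays moved. The work goes in short steps, Python scripts to look and compute and a shell command to move; the robot and the scene stay as the last step left them, time stands still between calls to the robot, and variables do not carry over. Pictures are saved under pics/ and viewed, at most 10 in all, crops included, and the job is handed in when it is done.

```bash
mkdir -p pics
python3 - <<'E'
from rig import readout, vision
import cv2, numpy as np
for n in("side","top"):
    cv2.imwrite(f"pics/{n}0.png",vision.get_image(n)); p=vision.camera_params(n)
    R=cv2.Rodrigues(np.array(p["rvec"],float))[0]; print(n,p["intrinsics"],"C=",-R.T@np.array(p["tvec"]).ravel(),R[2])
s=readout.get_state();print({k:np.round(v,4) for k,v in s.items()})
E
```

```text
side [[541.10658295   0.         274.18552966]
 [  0.         541.10658295 214.67211253]
 [  0.           0.           1.        ]] C= [0.45841305 0.70003523 0.91297615] [ 0.05006731 -0.68517187 -0.72665864]
top [[507.77777535   0.         282.66752615]
 [  0.         507.77777535 204.47467608]
 [  0.           0.           1.        ]] C= [0.31094698 0.02045609 1.04082034] [ 0.18875529 -0.03627031 -0.98135412]
{'clock': np.float64(0.1), 'qpos': array([-1.406 ,  0.2765,  1.506 ,  0.    ,  1.3607, -0.121 ]), 'qd': array([ 0.0013, -0.0017, -0.0034, -0.001 ,  0.0003, -0.0003]), 'effort': array([ 1.00000e-03, -4.17700e+01, -2.46405e+01, -3.00000e-04,
        5.80000e-03, -0.00000e+00]), 'position': array([ 0.162 , -0.5512,  0.2305]), 'ee_rot': array([-8.000e-04,  9.898e-01,  1.424e-01, -0.000e+00]), 'contact_force': array([-0.6188,  0.2359, -0.4071]), 'moment': array([0.0056, 0.0068, 0.0218]), 'gripper_force': np.float64(0.0), 'width': np.float64(0.0857)}
```

View pics/side0.png

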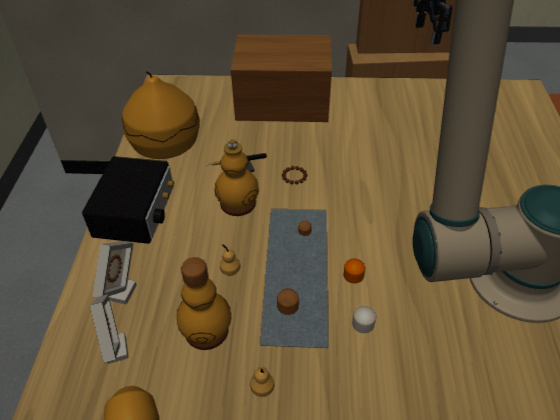

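View pics/top0.png

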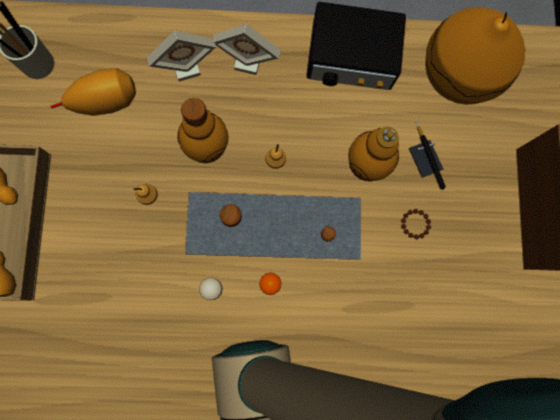

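The top view shows the larger cap at about (231,215), the smaller one at (329,233), and the bare stud at about (388,137). In the side view the larger cap is at (288,301) and the stud at (233,146). I'll measure them next.

```bash
cat > h.py <<'E'
from rig import readout, vision
import cv2, numpy as np
from scipy.spatial.transform import Rotation as Ro
def cam(n):
    p=vision.camera_params(n); R=cv2.Rodrigues(np.array(p["rvec"],float))[0]; t=np.array(p["tvec"],float).ravel()
    return np.array(p["intrinsics"],float),R,t
def ray(n,uv):
    K,R,t=cam(n); d=R.T@np.linalg.inv(K)@[*uv,1]; return -R.T@t,d/np.linalg.norm(d)
def plane(n,uv,z):
    c,d=ray(n,uv); return c+d*(z-c[2])/d[2]
def proj(n,X):
    K,R,t=cam(n); q=K@(R@np.array(X)+t); return q[:2]/q[2]
def tri(a,b):
    c1,d1=ray("side",a);c2,d2=ray("top",b)
    s=np.linalg.lstsq(np.c_[d1,-d2],c2-c1,rcond=None)[0]; p,q=c1+d1*s[0],c2+d2*s[1]
    return (p+q)/2,np.linalg.norm(p-q)
def blob(im,uv,r,lo,hi):
    u,v=uv; c=cv2.cvtColor(im[v-r:v+r,u-r:u+r],cv2.COLOR_BGR2HSV); m=cv2.inRange(c,lo,hi)
    n,l,s,ce=cv2.connectedComponentsWithStats(m); i=1+np.argmax(s[1:,4]); return ce[i]+[u-r,v-r],s[i]+[u-r,v-r,0,0,0]
E
python3 - <<'E'
from h import *
S,T=cv2.imread("pics/side0.png"),cv2.imread("pics/top0.png")
for nm,a,b in(("cap",(288,301),(231,215)),("small",(305,228),(329,233))):
    x,sa=blob(S,a,22,(0,90,40),(18,255,255));y,sb=blob(T,b,22,(0,90,40),(18,255,255))
    print(nm,x,sa,y,sb,tri(x,y),plane("top",y,.026))
f=lambda I,u,v:cv2.resize(I[v-25:v+25,u-25:u+25],(400,400),interpolation=cv2.INTER_CUBIC)
cv2.imwrite("pics/stud.png",np.hstack([f(S,233,152),f(T,385,140)]))
E
```

```text
cap [287.31049251 301.32119914] [277 289  22  26 467] [230.1147541  214.71038251] [220 204  21  22 366] (array([0.48226113, 0.08934514, 0.0167382 ]), np.float64(0.0015798272495705422)) [0.48149179 0.08858547 0.026     ]
small [304.25157233 227.89937107] [298 221  13  15 159] [328.21383648 233.39622642] [322 227  14  14 159] (array([ 0.45144522, -0.11263008,  0.0107052 ]), np.float64(0.0007846763523312727)) [ 0.44974261 -0.11073236  0.026     ]
```

View pics/stud.png

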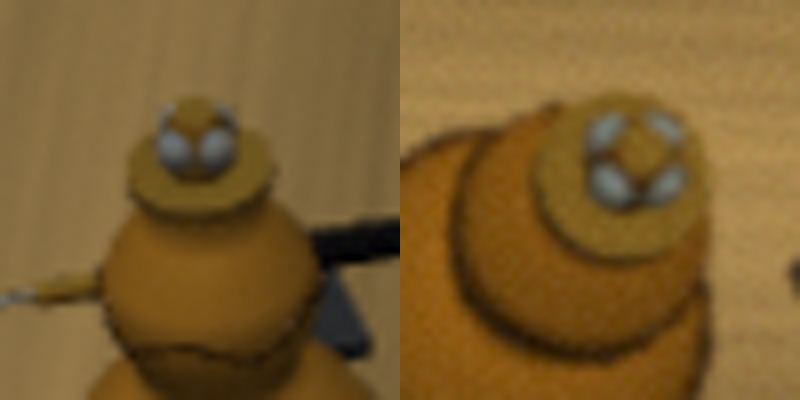

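The crop shows the four steel balls on the stud. They are centred at about (196,131) in the left (side) half and (637,158) in the right (top) half, with the brass collar disc around them.

Run:
```python
from h import *
a,b=(232,142.9),(389.1,134.25)
print(tri(a,b),plane("top",b,.180),plane("side",a,.180),plane("top",(387.3,136.4),.168))
print("fin",plane("top",(195,108),.205),plane("side",(195,268),.205),"mini",plane("top",(275,157),.03))
for X in((.482,.0885,.024),(.482,.0885,.044)): print(proj("top",X),proj("side",X))
q=readout.get_state()["ee_rot"];print(Ro.from_quat(q,scalar_first=True).as_matrix().round(3))
```

```text
(array([ 0.61068248, -0.19865164,  0.17994065]), np.float64(0.0006245829893739697)) [ 0.61098933 -0.19870687  0.18      ] [ 0.61035836 -0.19840044  0.18      ] [ 0.61095601 -0.19840972  0.168     ]
fin [0.63616752 0.14544433 0.205     ] [0.63147191 0.15839651 0.205     ] mini [0.60456316 0.00151561 0.03      ]
[230.22746559 214.63012331] [287.07118321 298.75499261]
[229.62854675 212.9380288 ] [287.06417945 292.84967252]
[[ 0.959  0.282 -0.   ]
 [ 0.282 -0.959  0.002]
 [ 0.    -0.002 -1.   ]]
```

The geometry is consistent: both rays meet at the stud within 1 mm, at z = 0.180 for the balls. The stud is at (0.611, -0.1985) and the cap at (0.482, 0.0885). I'll square up the tool and move above the cap.

```bash
python3 -m handwheel '[[[0,0,0],[0,0,0.9],-1],[[0,0,0],[0,0,0.9],-1],[[0,0,0],[0,0,0.93],-1],[[20,-40,0],[0,0,0],-1],[[20,-40,0],[0,0,0],-1],[[20,-40,0],[0,0,0],-1],[[20,-40,0],[0,0,0],-1],[[20,-40,0],[0,0,0],-1],[[20,-40,0],[0,0,0],-1],[[20,-40,0],[0,0,0],-1],[[20,-40,0],[0,0,0],-1],[[20,-40,0],[0,0,0],-1],[[20,-40,0],[0,0,0],-1],[[20,-40,0],[0,0,0],-1],[[20,-40,0],[0,0,0],-1],[[20,-40,0],[0,0,0],-1],[[20,-40,0],[0,0,0],-1],[[20,-40,0],[0,0,0],-1],[[20,-40,0],[0,0,0],-1]]' 30
```

```text
clock: 2.48
position: [0.4824, 0.0897, 0.231]
ee_rot: [0.0, 1.0, 0.0, -0.0]
contact_force: [0.3, -0.1, 0.9]
width: 0.0852
gripper_force: 0.0
```

```bash
python3 -m handwheel '[[[0,1,30],[0,0,0],-1],[[0,0,40],[0,0,0],-1],[[0,0,40],[0,0,0],-1],[[0,0,40],[0,0,0],-1],[[0,0,20],[0,0,0],-1],[[0,0,0],[0,0,0],-1]]'
python3 - <<'E'
from h import *
S,T=vision.get_image("side"),vision.get_image("top"); print(readout.get_state()["position"])
f=lambda I,u,v:cv2.resize(I[v-50:v+50,u-50:u+50],(400,400),interpolation=cv2.INTER_CUBIC)
cv2.imwrite("pics/near.png",np.hstack([f(S,287,290),f(T,230,210)]))
E
```

```text
clock: 3.22
position: [0.4805, 0.0872, 0.0596]
ee_rot: [0.0, 1.0, -0.0, -0.002]
contact_force: [-0.7, -0.6, 0.1]
width: 0.0852
gripper_force: 0.0
[0.48256524 0.0872611  0.06164829]
```

View pics/near.png

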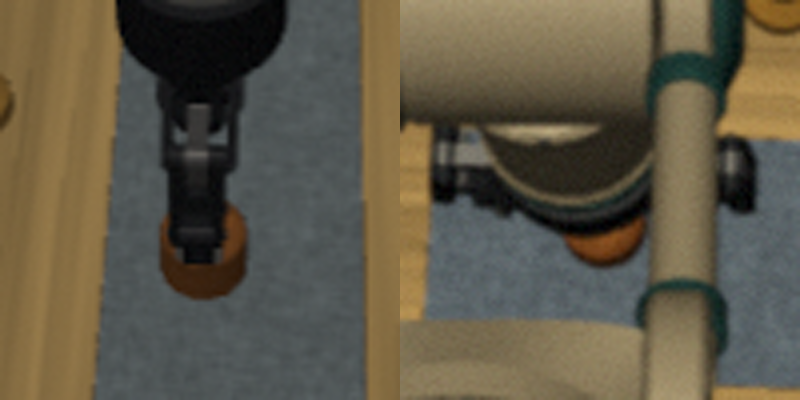

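The crop shows the open fingers straddling the brown cap. The near finger is centred at about column 199 of 400 and the cap at about 203, so I'll check the x offset.

Run:
```python
from h import *
for x in(.478,.480,.482,.484): print(x,[(proj("side",X)[0]-237)*4 for X in((x,.1312,.075),(x,.0885,.02))])
print([readout.get_state()["position"].round(4) if 0 else np.round(readout.get_state()["position"],4)])
```

```text
0.478 [np.float64(205.39368509851602), np.float64(208.38664490791234)]
0.48 [np.float64(201.0650811929056), np.float64(204.33806545680682)]
0.482 [np.float64(196.73734430049922), np.float64(200.29024442275772)]
0.484 [np.float64(192.4104741608312), np.float64(196.24318159267432)]
[array([0.4826, 0.0873, 0.0616])]
```

```bash
python3 -m handwheel '[[[0,0,20],[0,0,0],-1],[[0,0,20],[0,0,0],-1],[[0,0,10],[0,0,0],-1],[[0,0,4.5],[0,0,0],-1],[[0,0,0],[0,0,0],-1]]'; python3 -m handwheel '[[[0,0,0],[0,0,0],1],[[0,0,0],[0,0,0],1],[[0,0,0],[0,0,0],1],[[0,0,0],[0,0,0],1],[[0,0,0],[0,0,0],1],[[0,0,0],[0,0,0],1],[[0,0,0],[0,0,0],1],[[0,0,0],[0,0,0],1]]' 60
```

```text
clock: 3.95
position: [0.4826, 0.0873, 0.0072]
ee_rot: [0.0, 1.0, -0.0, 0.0]
contact_force: [0.3, -1.1, 0.1]
width: 0.0855
gripper_force: 0.0
clock: 4.95
position: [0.4825, 0.0873, 0.0076]
ee_rot: [-0.0, 1.0, -0.0, 0.001]
contact_force: [-1.4, -0.6, 4.7]
width: 0.0422
gripper_force: 60.5
```

```bash
python3 -m handwheel '[[[0,0,-10],[0,0,0],1],[[0,0,-25],[0,0,0],1],[[0,0,-40],[0,0,0],1],[[0,0,-40],[0,0,0],1],[[0,0,-40],[0,0,0],1],[[0,0,-40],[0,0,0],1],[[0,0,-30],[0,0,0],1],[[0,0,-15],[0,0,0],1],[[0,0,0],[0,0,0],1],[[16,36,0],[0,0,0],1],[[16,36,0],[0,0,0],1],[[16,36,0],[0,0,0],1],[[16,36,0],[0,0,0],1],[[16,36,0],[0,0,0],1],[[16,36,0],[0,0,0],1],[[16,36,0],[0,0,0],1],[[16,35,0],[0,0,0],1],[[0,0,0],[0,0,0],1],[[0,0,0],[0,0,0],1]]'
python3 - <<'E'
from h import *
S,T=vision.get_image("side"),vision.get_image("top"); print(np.mean([np.r_[readout.get_state()["position"],readout.get_state()["contact_force"]] for _ in range(20)],0).round(4))
a=proj("side",(.611,-.1985,.21)).astype(int);b=proj("top",(.611,-.1985,.21)).astype(int);print(a,b)
f=lambda I,u,v:cv2.resize(I[max(v-50,0):v+50,u-50:u+50],(400,400),interpolation=cv2.INTER_CUBIC)
cv2.imwrite("pics/hover.png",np.hstack([f(S,*a),f(T,*b)]));cv2.imwrite("pics/hs.png",S);cv2.imwrite("pics/ht.png",T)
E
```

```text
clock: 7.32
position: [0.6092, -0.1991, 0.2449]
ee_rot: [-0.001, 1.0, -0.0, -0.002]
contact_force: [0.3, 0.7, -0.8]
width: 0.0422
gripper_force: 61.0
[ 0.6094 -0.1986  0.2461 -0.323   0.4988 -1.3672]
[230 131] [393 128]
```

View pics/hover.png

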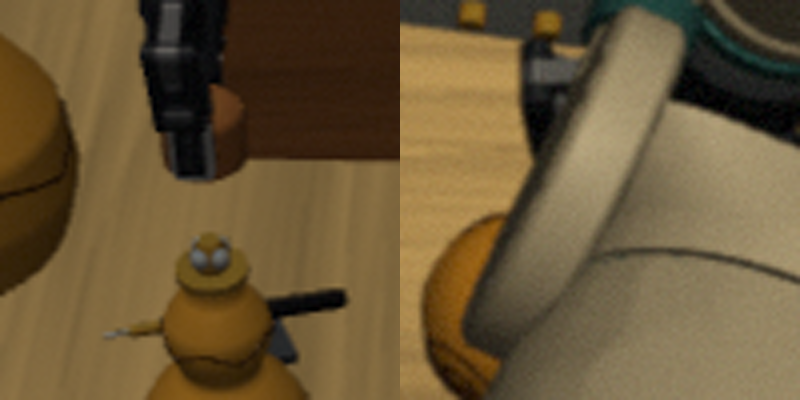

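The side half of the crop shows the cap held above the stud. The cap spans columns 163–247 with its lower edge at row 178, and the balls are at about (210,256). The arm blocks the top view here, so I'll compute the offset from the side view alone.

Run:
```python
from h import *
S=cv2.imread("pics/hs.png"); c=cv2.cvtColor(S,cv2.COLOR_BGR2HSV)
for v in(116,118,120,122,124): print(v,[tuple(int(k) for k in c[v,u]) for u in range(216,248,2)])
for x in(.606,.608,.610,.612): print(x,proj("side",(x,-.1986,.255)),proj("side",(x,-.1986+.027,.25)),proj("side",(x,-.1766,.2425)))
print(proj("side",(.611,-.1985,.18)))
```

```text
116 [(19, 131, 123), (19, 129, 125), (17, 156, 77), (13, 48, 48), (60, 36, 7), (120, 15, 17), (150, 32, 8), (15, 22, 23), (20, 17, 46), (13, 199, 50), (12, 175, 48), (14, 191, 44), (12, 196, 39), (13, 198, 54), (14, 187, 56), (12, 187, 56)]
118 [(19, 131, 123), (19, 130, 126), (17, 142, 88), (13, 69, 52), (75, 64, 8), (105, 43, 12), (90, 46, 11), (120, 36, 21), (20, 16, 48), (14, 196, 52), (12, 177, 49), (14, 194, 46), (12, 208, 38), (12, 187, 49), (12, 181, 55), (12, 188, 53)]
120 [(19, 129, 123), (19, 129, 128), (18, 137, 106), (13, 93, 52), (150, 98, 13), (165, 39, 13), (113, 102, 10), (135, 36, 14), (20, 15, 50), (13, 198, 40), (12, 186, 48), (12, 184, 47), (12, 195, 38), (15, 166, 69), (15, 165, 68), (15, 166, 66)]
122 [(19, 132, 124), (19, 131, 128), (19, 134, 116), (11, 113, 54), (0, 0, 18), (165, 36, 14), (150, 28, 9), (113, 85, 12), (15, 20, 52), (13, 174, 47), (12, 179, 50), (13, 193, 45), (17, 147, 66), (20, 132, 129), (19, 132, 124), (19, 133, 121)]
124 [(19, 133, 127), (19, 131, 127), (19, 132, 129), (19, 123, 114), (0, 10, 25), (60, 85, 6), (0, 43, 12), (0, 0, 10), (10, 15, 52), (14, 204, 50), (13, 203, 49), (18, 141, 94), (19, 132, 124), (20, 131, 128), (19, 130, 126), (19, 131, 121)]
0.606 [231.3897261  114.02013546] [230.12426916 124.1218284 ] [230.68108031 125.60600788]
0.608 [230.4125644  114.00292247] [229.13385338 124.10344885] [229.69863919 125.58764158]
0.61 [229.43558037 113.9857126 ] [228.14362015 124.08507269] [228.71637767 125.56927864]
0.612 [228.45877396 113.96850586] [227.15356941 124.06669991] [227.73429572 125.55091906]
[231.70629561 142.86431664]
```

The cap sits about 2 mm toward the robot within the grip, so it needs +3.5 mm in x. I'll correct that, go down to just above the stud and look again.

```bash
python3 -m handwheel '[[[3.5,0,5],[0,0,0],1],[[0,0,15],[0,0,0],1],[[0,0,15],[0,0,0],1],[[0,0,10],[0,0,0],1],[[0,0,3],[0,0,0],1],[[0,0,0],[0,0,0],1],[[0,0,0],[0,0,0],1]]'
python3 - <<'E'
from h import *
S=vision.get_image("side"); print(np.round(readout.get_state()["position"],4))
cv2.imwrite("pics/pre.png",cv2.resize(S[100:170,195:265],(560,560),interpolation=cv2.INTER_CUBIC))
E
```

```text
clock: 8.3
position: [0.614, -0.2, 0.1994]
ee_rot: [0.0, 1.0, -0.0, 0.001]
contact_force: [0.6, -0.4, 0.3]
width: 0.0421
gripper_force: 61.0
[ 0.614  -0.2     0.1994]
```

View pics/pre.png

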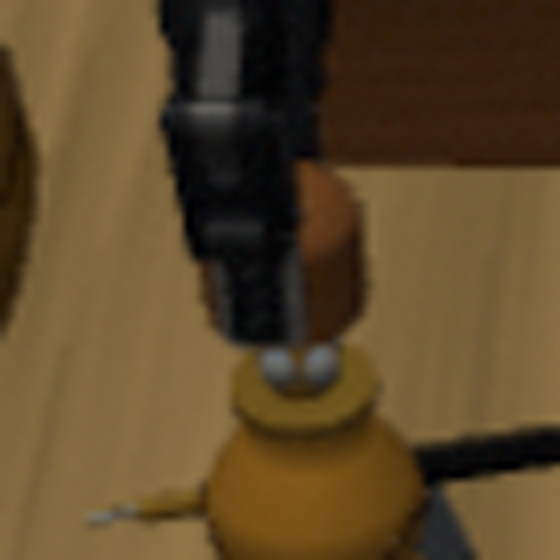

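The cap is within about 1 mm of the stud axis: cap at column 285, against 282 expected, with the balls at about 300. Going down onto the balls.

```bash
python3 -m handwheel '[[[0,0,3],[0,0,0],1],[[0,0,3],[0,0,0],1],[[0,0,3],[0,0,0],1],[[0,0,0],[0,0,0],1]]';python3 -m handwheel '[[[0,0,2],[0,0,0],1],[[0,0,1],[0,0,0],1],[[0,0,0],[0,0,0],1]]'
```

```text
clock: 8.85
position: [0.6135, -0.1996, 0.1895]
ee_rot: [-0.0, 1.0, -0.0, -0.0]
contact_force: [-0.6, 0.1, -0.2]
width: 0.0421
gripper_force: 61.1
clock: 9.22
position: [0.6137, -0.1996, 0.1887]
ee_rot: [0.0, 1.0, -0.0, 0.001]
contact_force: [-2.8, 1.4, 7.7]
width: 0.0415
gripper_force: 61.9
```

```bash
python3 -m handwheel '[[[0,0,1],[0,0,0],1],[[0,0,1],[0,0,0],1],[[0,0,0],[0,0,0],1]]';python3 -m handwheel '[[[0,0,1],[0,0,0],1],[[0,0,0],[0,0,0],1],[[0,0,0],[0,0,0],1]]'
```

```text
clock: 9.6
position: [0.6138, -0.1996, 0.1884]
ee_rot: [0.001, 1.0, 0.0, 0.001]
contact_force: [-3.4, 1.7, 14.0]
width: 0.0421
gripper_force: 62.5
clock: 9.98
position: [0.6139, -0.1996, 0.1883]
ee_rot: [0.001, 1.0, 0.0, 0.002]
contact_force: [-4.2, 2.1, 17.7]
width: 0.042
gripper_force: 62.8
```

The force rises past 15 N without moving, and there is a side force toward -x/+y, so the cap is slightly off-centre. I'll back off, shift by 1 mm in each and press again.

```bash
python3 -m handwheel '[[[0,0,-5],[0,0,0],1],[[-1,-1,0],[0,0,0],1],[[0,0,0],[0,0,0],1]]';python3 -m handwheel '[[[0,0,2],[0,0,0],1],[[0,0,2],[0,0,0],1],[[0,0,0],[0,0,0],1],[[0,0,0],[0,0,0],1]]'; python3 -c "
from rig import readout as r
print(r.get_state()['moment'])"
```

```text
clock: 10.35
position: [0.6125, -0.1986, 0.1885]
ee_rot: [-0.0, 1.0, -0.0, -0.0]
contact_force: [-0.6, -0.3, 1.4]
width: 0.0425
gripper_force: 61.2
clock: 10.85
position: [0.6124, -0.1977, 0.1865]
ee_rot: [-0.001, 1.0, -0.0, 0.0]
contact_force: [-4.0, 3.6, 10.5]
width: 0.0423
gripper_force: 62.1
[ 0.61000177  0.62221818 -0.00441984]
```

```bash
python3 -m handwheel '[[[-1,-1,0],[0,0,0],1],[[0,0,0],[0,0,0],1],[[0,0,0],[0,0,0],1]]';python3 -m handwheel '[[[0,0,1],[0,0,0],1],[[0,0,0],[0,0,0],1],[[0,0,0],[0,0,0],1]]'
```

```text
clock: 11.22
position: [0.6117, -0.1972, 0.1864]
ee_rot: [-0.0, 1.0, -0.0, 0.0]
contact_force: [-2.4, 1.7, 8.7]
width: 0.0421
gripper_force: 62.0
clock: 11.6
position: [0.6118, -0.1972, 0.1861]
ee_rot: [-0.0, 1.0, 0.0, 0.001]
contact_force: [-3.1, 1.6, 11.5]
width: 0.0422
gripper_force: 62.3
```

```bash
python3 -m handwheel '[[[-1,-0.5,0],[0,0,0],1],[[0,0,1],[0,0,0],1],[[0,0,0],[0,0,0],1],[[0,0,0],[0,0,0],1]]';python3 -m handwheel '[[[0,0,1],[0,0,0],1],[[0,0,0],[0,0,0],1],[[0,0,0],[0,0,0],1]]'
```

```text
clock: 12.1
position: [0.6116, -0.1972, 0.1856]
ee_rot: [0.0, 1.0, -0.0, 0.002]
contact_force: [-1.7, 2.5, 13.0]
width: 0.0422
gripper_force: 62.3
clock: 12.48
position: [0.6116, -0.1972, 0.1844]
ee_rot: [0.0, 1.0, -0.0, 0.002]
contact_force: [-1.9, 1.5, 12.3]
width: 0.0421
gripper_force: 62.3
```

```bash
python3 -m handwheel '[[[0,0,1],[0,0,0],1],[[0,0,0],[0,0,0],1],[[0,0,0],[0,0,0],1]]';python3 -m handwheel '[[[0,0,1],[0,0,0],1],[[0,0,0],[0,0,0],1],[[0,0,0],[0,0,0],1]]';python3 -m handwheel '[[[0,0,1],[0,0,0],1],[[0,0,0],[0,0,0],1],[[0,0,0],[0,0,0],1]]'
```

```text
clock: 12.85
position: [0.6112, -0.197, 0.1817]
ee_rot: [-0.0, 1.0, -0.0, 0.001]
contact_force: [-0.2, 1.3, 6.3]
width: 0.0424
gripper_force: 61.6
clock: 13.22
position: [0.611, -0.197, 0.1795]
ee_rot: [-0.0, 1.0, -0.0, 0.0]
contact_force: [0.9, 1.5, 0.9]
width: 0.0426
gripper_force: 61.2
clock: 13.6
position: [0.6106, -0.197, 0.1773]
ee_rot: [-0.0, 1.0, -0.0, -0.001]
contact_force: [3.6, 1.4, -8.7]
width: 0.042
gripper_force: 61.7
```

```bash
python3 -m handwheel '[[[0.5,0,1],[0,0,0],1],[[0,0,1],[0,0,0],1],[[0,0,0],[0,0,0],1],[[0,0,0],[0,0,0],1]]';python3 -m handwheel '[[[0,0,1],[0,0,0],1],[[0,0,0],[0,0,0],1],[[0,0,0],[0,0,0],1]]';python3 -m handwheel '[[[0,0,1],[0,0,0],1],[[0,0,0],[0,0,0],1],[[0,0,0],[0,0,0],1]]'
```

```text
clock: 14.1
position: [0.6108, -0.1971, 0.1765]
ee_rot: [-0.0, 1.0, -0.0, -0.0]
contact_force: [1.5, 1.6, -6.1]
width: 0.042
gripper_force: 61.9
clock: 14.48
position: [0.6109, -0.1973, 0.1761]
ee_rot: [0.0, 1.0, -0.0, -0.0]
contact_force: [-0.2, 1.0, -1.7]
width: 0.0424
gripper_force: 62.1
clock: 14.85
position: [0.6112, -0.1977, 0.1751]
ee_rot: [0.001, 1.0, -0.0, 0.0]
contact_force: [0.1, 1.0, 0.6]
width: 0.0423
gripper_force: 62.3
```

```bash
python3 -m handwheel '[[[0,0,1],[0,0,0],1],[[0,0,1],[0,0,0],1],[[0,0,0],[0,0,0],1],[[0,0,0],[0,0,0],1]]';python3 -m handwheel '[[[0,0,1],[0,0,0],1],[[0,0,0],[0,0,0],1],[[0,0,0],[0,0,0],1],[[0,0,0],[0,0,0],1]]'
python3 - <<'E'
from h import *
S=vision.get_image("side"); print(np.round(readout.get_state()["position"],4))
cv2.imwrite("pics/seat.png",cv2.resize(S[100:170,195:265],(560,560),interpolation=cv2.INTER_CUBIC))
E
```

```text
clock: 15.35
position: [0.6114, -0.1977, 0.1746]
ee_rot: [0.001, 1.0, -0.0, 0.001]
contact_force: [-1.6, -0.1, 6.8]
width: 0.0423
gripper_force: 63.1
clock: 15.85
position: [0.6114, -0.1977, 0.1746]
ee_rot: [0.001, 1.0, -0.0, 0.001]
contact_force: [-3.4, 0.9, 10.8]
width: 0.0425
gripper_force: 63.5
[ 0.6114 -0.1977  0.1746]
```

View pics/seat.png

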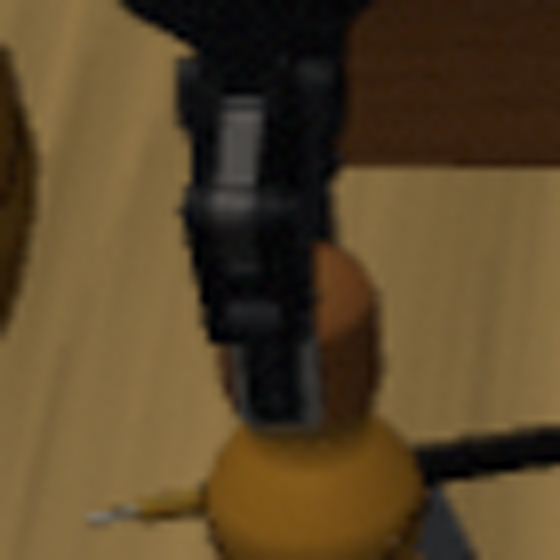

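The cap covers the collar with its rim at the top of the bulb (about row 430). z stays at 0.1746, as predicted for a flush seat. I'll check that the push is steady.

```bash
python3 -m handwheel '[[[0,0,0.3],[0,0,0],1],[[0,0,0],[0,0,0],1],[[0,0,0],[0,0,0],1],[[0,0,0],[0,0,0],1],[[0,0,0],[0,0,0],1],[[0,0,0],[0,0,0],1],[[0,0,0],[0,0,0],1],[[0,0,0],[0,0,0],1]]'; python3 -m handwheel '[[[0,0,0],[0,0,0],1],[[0,0,0],[0,0,0],1],[[0,0,0],[0,0,0],1],[[0,0,0],[0,0,0],1],[[0,0,0],[0,0,0],1],[[0,0,0],[0,0,0],1],[[0,0,0],[0,0,0],1],[[0,0,0],[0,0,0],1]]'
```

```text
clock: 16.9
position: [0.6114, -0.1977, 0.1746]
ee_rot: [0.001, 1.0, -0.0, 0.001]
contact_force: [-2.6, 0.5, 12.1]
width: 0.0424
gripper_force: 63.6
clock: 17.9
position: [0.6114, -0.1977, 0.1746]
ee_rot: [0.001, 1.0, -0.0, 0.001]
contact_force: [-3.0, 0.7, 12.2]
width: 0.042
gripper_force: 63.6
```

Steady at 12 N, so I'm handing it in.

```bash
python3 -c "
from rig import manip
print(manip.sign_off())"
```

```text
the job is handed in; nothing more can be done
None
```

The larger cap is clicked over the stud and, by the measured height and the last picture, flush on the brass collar; I handed the job in at about 18 s with the arm still gripping it and pressing down at a steady 12 N.

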